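# Pull the spring clip off the fixture spindle with the hooked pick

### The arm

A 7-joint arm with a two-finger parallel gripper is mounted at the origin on the work surface. World frame = base frame: x ahead of the robot, y to its left, z up, the work surface at z = 0. Lengths are in mm, angles in rad, forces in N, time in s.
With the tool pointing down it reaches from about 400 to 900 mm from the base axis. Payload 5.6 kg.
Tool frame: the origin (TCP) lies on the centre line of the jaws, within the pads' length; the fingertips stand 8 mm ahead of it and the grasp point (between the pads) lies 11 mm behind it; z points along the fingers, y is the line along which they close (so a half turn about z gives the same grasp; the last joint's range is limited). The gripper opens to 92 mm and grips with 3 to 60 N. Pads are 20 mm wide; open, the fingers measure 128 mm over their backs; the gripper's body (75 mm by 189 mm) begins 69 mm behind the grasp point.
Start: joints at [1.12, 0.468, -0.012, 1.603, 0.006, 1.071, -0.056], TCP at [257.745, -596.721, 222.592] pointing down, gripper open.
Joint ranges: [-2.53, 2.53], [-0.31, 2.02], [-1.57, 1.55], [0.28, 2.44], [-1.29, 4.43], [0.15, 1.84], [-2.92, 2.92]. Speed limits (rad/s): [2.57, 2.57, 3.14, 3.14, 3.14, 3.14, 3.14].

### API

Orientations are given as a unit quaternion [w, x, y, z].
In Python, from workcell import read_state, cams, bot gives the robot as it stands.
- The arm moves only by the shell command python3 -m creep 'ROWS'. ROWS is a JSON object of lists of equal length, an entry for each row: "travel": the shift along the tool's x, y, z in cm, a list of three; "spin": the turn about the tool's z in degrees; "grip": the opening, from 0 (shut) to 1 (fully open). In form: {"travel": [[dx, dy, dz], ...], "spin": [spin, ...], "grip": [grip, ...]}. A call has 1 to 5 rows; each row is the pose to reach, as a shift and turn from the pose commanded when the call began, along the tool's axes at that moment; what a row does not reach only later rows make up. A row lasts 1/12 s, in which the tool goes at most 41.7 mm and 7.16 degrees, less where a joint would pass 70% of its speed; a pose out of reach is approached as far as the arm can. A call with a gripper value outside its range is refused whole. The fingers move at their own pace and stop on an object; the grip force is fixed at half the most. Time passes only in rows, so rows that repeat a pose let the fingers close. It gives the time, the measured TCP pose, the force, the opening and the grip force at its end, in the units of the state.
- read_state(): the state, without advancing time (a new reading comes with each control period).
- cams.get_image(name): name is "scene" or "top" or "wrist"; returns a dict with "img" (420x560x3 uint8, blue, green, red), "range_z" (420x560 float32, mm along the optical axis (not along the pixel's ray), 0 where there is no reading), "fx", "fy", "cx", "cy" (pixels), "world_from_camera" (4x4, takes a point from camera to world coordinates). Camera axes: x right, y up, looking along -z (the intrinsics and any distortion apply to the point x, -y, -z); pixel columns grow to the right and rows downward; lengths in mm; the calibration is good to about 2 mm. A picture is of the moment at which its call begins.
- bot.sign_off(): hands the job in; it is judged then, once.
The state is a dict: "time_s": time; "joint_positions": joint angles; "joint_vel": joint speeds; "tau": joint torques, N m; "tcp_pos": TCP position; "orientation": TCP orientation; "contact_force": force on the tool from outside, world axes, zero at the start; "torque": the same for the moment, N m; "opening": finger opening in mm; "gripper_force": force on a finger pad.
Only numpy, scipy, OpenCV 4.12 (cv2) and the standard library are available. Lean on these libraries where they do the work, as an engineer would, in place of code of your own. Each camera call takes 0.05 s, during which the arm holds its last target. There are 200 camera calls.

### The job

The fixture's spindle is held by a spring-wire retaining clip with an eye for hooking. Take the hooked pick from its rest and with it pull the clip off the spindle, so that the clip lies flat on the fixture's plate, wholly clear of the spindle, then lay the pick back on its rest and let go. Do not touch the clip with the gripper, and leave the oil bottle, the spanner and the weight where they are.

Things in the scene. Friction and masses are not known exactly. Their poses are not given: they have to be found in the camera images.
- fixture: Grey fixed bench fixture. Flat bare-metal plate on top, its top 50 mm above the bench, x -65 to +65 mm, y -172 to +128 mm, bare from the spindle to its -y end. Origin on the bench under the spindle's axis, z up. A clamp block stands at y +70 to +115 mm, 135 mm high above the bench. Turned at most some 20 degrees from the world axes.
- spindle (a point): Point on the steel spindle's axis at the level of the plate's top. The spindle rises from the plate: neck (the groove) 36 mm in diameter and 10.5 mm high, then a head 46 mm in diameter and 26 mm high with an 18 mm stub on it, top 98.5 mm above the bench.
- clip: The loose retaining clip of dark 8 mm spring wire, 62 by 88 mm, lying flat in the groove. Origin: ring centre, on the plate. A straight back bar lies 22.5 mm to its -y, two springy arms go round the neck to its +y, a closed upraised eye sticks out to -y. Its z is up; it is turned on the spindle up to about 12 degrees either way from the fixture's axes. The spindle's head stops it from being lifted.
- clip_ring (a point): Ring centre of the clip, half-way up its wire, 4 mm above the plate; on the spindle's axis when seated. Axes as clip. Drawn along its -y the clip resists with some 6 to 12 N, snaps over the neck after about 10 mm, then slides freely on the plate; it is wholly clear of the spindle after about 50 mm.
- clip_eye (a point): Centre of the clip's eye, 39 mm from the ring centre along the clip's -y. The eye is bent up: its wire's centre line, and this point, lie 12 mm above the plate, so a prong can reach down through it to just above the plate. Axes as clip. The opening is 26 mm wide (x) and 25 mm long (y); its far bar, on which the prong pulls, has its inner face 13 mm beyond this point.
- pick: The loose hooked pick, about 140 g, x along it to the prong, z up. Origin at the handle's centre: a black square handle 100 mm long and 22 by 22 mm, then a round steel shank 8 mm thick, and at its end a straight round prong 8 mm thick that points down at a right angle. Balance point about 36 mm ahead of the origin.
- pick_grip (a point): Centre of the pick's handle, where to grasp it from above, across its 22 mm width. Axes as pick.
- pick_tip (a point): Centre of the prong's flat lower end: 110 mm ahead of pick_grip and 38 mm below it. Axes as pick.
- rest: The pick's rest, fixed, grey, origin on the bench: a foot 150 by 60 mm and 8 mm high, and two saddles 10 mm thick, at x +78 mm for the shank (slot 20 mm wide) and at x -42 mm for the handle's tail (slot 34 mm wide). The slots' sides rise 12 mm above the carried surface, to 72 and 65 mm above the bench. Between the saddles the handle is free on both sides.
- rest_place (a point): Where pick_grip belongs when the pick lies on its rest, 64 mm above the bench; x is the pick's direction. At the start the pick lies within 6 mm of it. With the pick in place its prong hangs free beyond the front saddle, 26 mm above the bench.
- oil: White oil bottle standing, 56 mm in diameter, 150 mm high, origin under its centre. Leave it.
- spanner: Steel spanner lying on the bench, 170 mm long along its x. Leave it.
- weight: Steel weight with a knob, 60 mm in diameter, 78 mm high, origin under its centre. Leave it.
Mind the look-alikes: they are no part of the job. Of the things that look like the pick, the smaller one is meant. There is more than one size of the clip; the one meant has the size given above.

How it is judged:
By the outcome, as a careful person would: the job done as asked, in the order asked, and still so for the second after the job is handed in, with the robot touching nothing.
It also fails if it takes over 45 s, if anything falls off the work surface, if the arm or the gripper's body presses on something with over 40 N, if the wrist force passes 120 N, or if a joint passes its speed limit or range.

## Working session

There is one attempt and no reset: what is moved stays moved. The work goes in short steps, Python scripts to look and compute and a shell command to move; the robot and the scene stay as the last step left them, time stands still between calls to the robot, and variables do not carry over. Pictures are saved under pics/ and viewed, at most 10 in all, crops included, and the job is handed in when it is done.

```bash
mkdir -p pics; ls
cat > h.py <<'E'
import numpy as np, cv2
from workcell import read_state, cams, bot
def grab(n,fn=None):
    d=cams.get_image(n)
    np.savez('%s.npz'%n,**{k:np.asarray(v) for k,v in d.items()})
    if fn: cv2.imwrite('pics/'+fn,d['img'])
    return d
def load(n): return dict(np.load('%s.npz'%n))
def cloud(d):
    z=d['range_z'].astype(float); v,u=np.indices(z.shape)
    P=np.stack([(u-d['cx'])/d['fx']*z,-(v-d['cy'])/d['fy']*z,-z,np.ones_like(z)],-1)
    return (P@d['world_from_camera'].T)[...,:3]
def ray(d,u,v,h):
    """world point on pixel ray at height h"""
    T=d['world_from_camera']; r=T[:3,:3]@np.array([(u-d['cx'])/d['fx'],-(v-d['cy'])/d['fy'],-1]); o=T[:3,3]
    return o+r*(h-o[2])/r[2]
E
python3 - <<'E'
from h import *
a=grab('top','top0.png'); b=grab('scene','scene0.png')
print([k for k in a]); print(a['world_from_camera'],a['fx'],b['world_from_camera'][:3,3]); print(read_state())
E
```

```text
pics
['img', 'range_z', 'fx', 'fy', 'cx', 'cy', 'world_from_camera']
[[-2.87893856e-02  9.91038695e-01 -1.30435720e-01  3.95899777e+02]
 [-9.99307635e-01 -2.54587114e-02  2.71312545e-02  1.92133228e+01]
 [ 2.35673977e-02  1.31126503e-01  9.91085475e-01  1.04605604e+03]
 [ 0.00000000e+00  0.00000000e+00  0.00000000e+00  1.00000000e+00]] 514.1153828537792 [945.54585546 530.98626501 772.72708284]
{'time_s': 0.1, 'joint_positions': array([ 1.11999593,  0.46828188, -0.01160606,  1.60353405,  0.00600643,
        1.07137032, -0.05630521]), 'joint_vel': array([ 0.00027331, -0.00168548,  0.00045557, -0.00141176,  0.00142855,
        0.00014499,  0.00080001]), 'tau': array([ 1.05378498e-03, -5.21654785e+01, -1.25942583e-02, -2.44366318e+01,
       -5.67998865e-02,  1.40734477e-02,  2.47850943e-05]), 'tcp_pos': array([ 257.52268764, -596.25853226,  221.73922883]), 'orientation': array([-7.49396453e-04,  9.79290425e-01,  2.02459023e-01, -2.14988688e-04]), 'contact_force': array([-0.82888801, -0.30777747,  0.96103874]), 'torque': array([ 0.01411396,  0.00680682, -0.03054487]), 'gripper_force': 0.0, 'opening': 91.79930082693112}
```

View pics/top0.png

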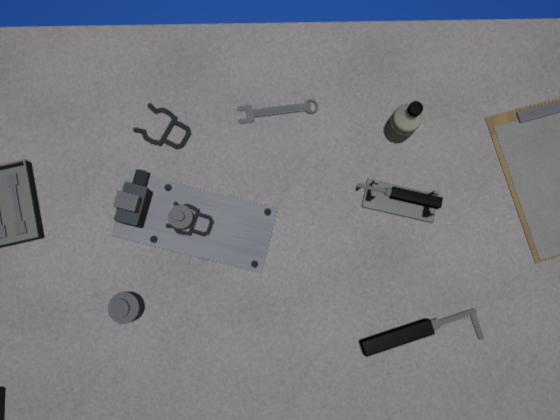

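View pics/scene0.png

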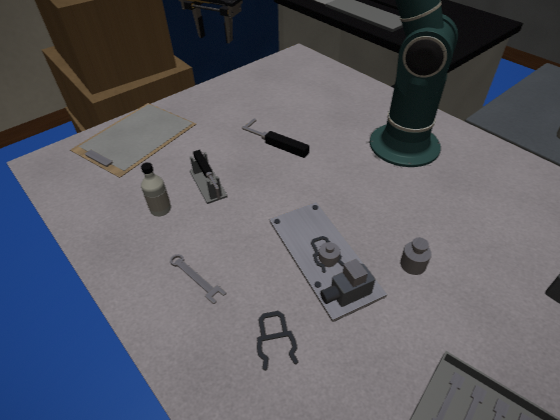

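The top view shows the pick on its rest at (400,195), prong towards (360,187). A larger look-alike pick lies on the bench at (420,330). The clip is on the spindle at (182,217) with its eye at (202,221), and a larger loose clip lies at (165,128). The pick on the rest is the smaller one, and the seated clip is the one meant. I'll confirm both in one crop.

Run:
```python
from h import *
a=load('top'); im=a['img']; P=cloud(a)
A=cv2.resize(im[170:230,345:455],None,fx=5,fy=5,interpolation=cv2.INTER_CUBIC)
B=cv2.resize(im[180:255,145:255],None,fx=5,fy=5,interpolation=cv2.INTER_CUBIC)
A=cv2.resize(A,None,fx=.8,fy=.8);B=cv2.resize(B,None,fx=.8,fy=.8)
cv2.imwrite('pics/c1.png',np.vstack([A,B]))
def rect(m):
    q=P[m][:,:2].astype(np.float32); return cv2.minAreaRect(q),len(q)
R=np.zeros(im.shape[:2],bool);R[170:235,345:455]=1
g=im.max(2)
print('handle',rect(R&(g<45)&(P[...,2]>60)), np.median(P[R&(g<45)&(P[...,2]>60)],0))
m=R&(P[...,2]>3);print('all',rect(m))
for (u,v) in [(390,190),(380,187),(370,187),(400,193),(415,197),(430,201),(362,187),(358,187)]: print((u,v),P[v,u].round(1))
F=np.zeros_like(R);F[160:280,100:290]=1
m=F&(abs(P[...,2]-50)<5);print('plate',rect(m),np.median(P[m][:,2]))
m=F&(P[...,2]>82)&(P[...,2]<105)&(P[...,1]<P[217,170,1]);print('stub',P[m].mean(0),rect(m))
for (u,v) in [(182,217),(177,213),(211,223),(202,214),(201,231),(202,222),(193,219)]: print((u,v),P[v,u].round(1))
```

```text
handle (((507.94964599609375, -134.4381561279297), (97.15071868896484, 367.7193298339844), 21.302001953125), 603) [ 546.73093326 -270.18573032   75.56588383]
all (((528.2943725585938, -172.90252685546875), (175.8898162841797, 432.2154846191406), 12.428421020507812), 3083)
(390, 190) [ 563.1 -221.8   72.1]
(380, 187) [ 580.7 -217.     9.5]
(370, 187) [ 570.2 -183.5   71.1]
(400, 193) [ 556.4 -240.3   74.5]
(415, 197) [ 547.7 -268.5   75.7]
(430, 201) [ 538.8 -296.3   78.1]
(362, 187) [ 571.2 -168.7   67.3]
(358, 187) [ 572.8 -162.4   59.3]
plate (((515.78173828125, 158.87332153320312), (299.8412170410156, 130.52207946777344), 74.60160827636719), 7844) 50.93656299864608
stub [520.55530453 178.16621004  89.26189738] (((521.5894775390625, 177.480712890625), (45.652313232421875, 41.15019989013672), 3.836265802383423), 443)
(182, 217) [517.2 173.8 101. ]
(177, 213) [525.1 183.3  99.5]
(211, 223) [509.  124.7  62.9]
(202, 214) [526.5 141.4  65.8]
(201, 231) [494.1 144.   63.1]
(202, 222) [512.8 143.4  51. ]
(193, 219) [516.6 157.8  71.9]
```

View pics/c1.png

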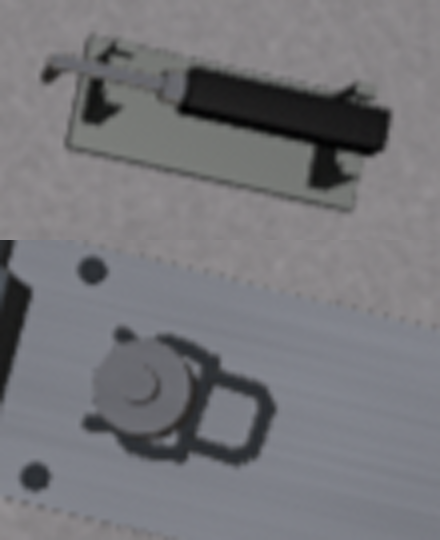

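The crop confirms both. The pick on the rest has its prong pointing left (+y), handle about (392–442, 187–208). The seated clip's eye is centred near (203,225).

Run:
```python
from h import *
a=load('top'); P=cloud(a); g=a['img'].max(2)
for lo,hi in((66,84),):
    R=np.zeros(g.shape,bool);R[183:212,386:446]=1
    m=R&(P[...,2]>lo)&(P[...,2]<hi)&(g<60); q=P[m]
    print(m.sum(),cv2.minAreaRect(q[:,:2].astype(np.float32)),np.median(q[:,2]))
# shank + handle axis
R=np.zeros(g.shape,bool);R[180:196,360:392]=1
m=R&(P[...,2]>62)&(P[...,2]<76); q=P[m]
for y0 in range(-215,-155,10):
    s=q[abs(q[:,1]-y0)<5]; print(y0,len(s),np.median(s,0).round(1) if len(s) else '')
S=np.array([521,179.])
r=np.hypot(P[...,0]-S[0],P[...,1]-S[1])
m=(P[...,2]>57)&(P[...,2]<70)&(r>27)&(r<62)&(P[...,1]<S[1]-15); q=P[m]
print('eye',len(q),cv2.minAreaRect(q[:,:2].astype(np.float32)),q.mean(0))
for uv in((203,225),(203,222)):
  e=ray(a,*uv,62);print(e,np.hypot(*(e[:2]-S)),np.degrees(np.arctan2(e[0]-S[0],-(e[1]-S[1]))))
b=load('scene')
```

```text
583 ((548.5093994140625, -271.1869201660156), (99.73567199707031, 22.309202194213867), 75.2475814819336) 75.68917915491568
-215 45 [ 561.3 -215.5   70.5]
-205 22 [ 565.2 -205.2   68.4]
-195 56 [ 570.7 -193.8   69.1]
-185 38 [ 567.9 -185.3   69.8]
-175 21 [ 572.8 -174.7   68.3]
-165 13 [ 574.8 -167.    67.6]
eye 216 ((515.6771240234375, 142.059326171875), (42.967201232910156, 59.282955169677734), 89.50379180908203) [509.39752748 139.86660675  64.76911333]
[505.69226081 140.17530035  62.        ] 41.73348992919992 -21.51824500217352
[511.48478395 140.12150084  62.        ] 40.025954497883745 -13.752374636661122
```

```bash
cat >> h.py <<'E'
def plan(x,y,z,yaw):
    """shift (cm, tool axes) and spin (deg) from the present pose to TCP x,y,z with tool x at yaw (deg)"""
    from scipy.spatial.transform import Rotation as Ro
    s=read_state(); w,a,b,c=s['orientation']; R=Ro.from_quat([a,b,c,w]).as_matrix()
    d=R.T@(np.array([x,y,z])-s['tcp_pos'])/10
    y0=np.degrees(np.arctan2(R[1,0],R[0,0])); sp=-((yaw-y0+180)%360-180)
    print('t',round(s['time_s'],2),'tcp',s['tcp_pos'].round(1),'yaw',y0.round(2),'tilt',R[:2,2].round(4),'F',s['contact_force'].round(1),'open',round(s['opening'],1),'gf',round(s['gripper_force'],1)); print('travel',d.round(2),'spin',round(sp,1))
E
python3 -m creep '{"travel":[[4,-1.8,0],[8,-3.6,0],[11.7,-5.5,0],[15.5,-7.3,0],[19,-8.8,0]],"spin":[-6,-12,-18,-24,-30],"grip":[1,1,1,1,1]}'
python3 -c "from h import *; plan(548.5,-271.2,165,75.25)"
```

```text
time_s: 0.52
tcp_pos: [397.1, -439.5, 222.4]
orientation: [-0.0, 0.892, 0.451, -0.0]
contact_force: [1.7, -0.6, 0.6]
opening: 92.1
gripper_force: 0.0
t 0.52 tcp [ 397.1 -439.5  222.4] yaw 53.64 tilt [-0.0006  0.0003] F [ 1.7 -0.6  0.6] open 92.1 gf 0.0
travel [22.53  2.21  5.73] spin -21.6
```

```bash
python3 -m creep '{"travel":[[4,0.4,1],[8,0.8,2],[12,1.2,3],[15.6,1.6,4],[19,1.9,5]],"spin":[-5,-10,-15,-20,-21.6],"grip":[1,1,1,1,1]}'
python3 - <<'E'
from h import *
plan(548.5,-271.2,165,75.25)
E
```

```text
time_s: 0.93
tcp_pos: [526.3, -298.1, 171.9]
orientation: [-0.0, 0.792, 0.61, 0.0]
contact_force: [1.1, -0.8, 0.9]
opening: 92.0
gripper_force: 0.0
t 0.93 tcp [ 526.3 -298.1  171.9] yaw 75.24 tilt [-0.0001  0.0006] F [ 1.1 -0.8  0.9] open 92.0 gf 0.0
travel [3.17 1.46 0.69] spin -0.0
```

```bash
python3 -m creep '{"travel":[[3.1,1.4,0.7],[3.1,1.4,0.7],[3.1,1.4,0.7]],"spin":[0,0,0],"grip":[1,1,1]}'
python3 - <<'E'
from h import *
d=grab('wrist','w1.png'); P=cloud(d); g=d['img'].max(2)
m=(P[...,2]>70)&(P[...,2]<82)&(g<60)&(np.hypot(P[...,0]-548,P[...,1]+271)<70)
print(m.sum(),cv2.minAreaRect(P[m][:,:2].astype(np.float32)),np.median(P[m][:,2]))
plan(548.5,-271.2,53,75.25)
E
```

```text
time_s: 1.18
tcp_pos: [547.5, -271.2, 164.6]
orientation: [-0.001, 0.792, 0.61, 0.0]
contact_force: [-1.2, -0.5, -1.4]
opening: 92.1
gripper_force: 0.0
3553 ((548.3939819335938, -272.22216796875), (98.40870666503906, 21.44016456604004), 75.91279602050781) 74.0303043917358
t 1.23 tcp [ 546.5 -273.5  165. ] yaw 75.04 tilt [-0.0013  0.0002] F [-0.4 -0.5  0.2] open 91.6 gf 0.0
travel [ 0.28  0.14 11.2 ] spin -0.2
```

View pics/w1.png

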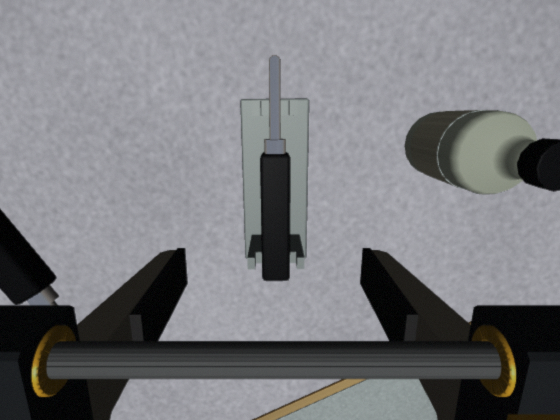

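```bash
python3 -m creep '{"travel":[[0.1,0.1,3.5],[0.1,0.1,7],[0.1,0.1,9.5],[0.1,0.1,11.2],[0.1,0.1,11.2]],"spin":[0,0,0,0,0],"grip":[1,1,0.7,0.5,0.4]}'
python3 -m creep '{"travel":[[0,0,0],[0,0,0],[0,0,0],[0,0,0],[0,0,0]],"spin":[0,0,0,0,0],"grip":[0.2,0,0,0,0]}'
python3 -c "from h import *; plan(548.5,-271.2,53,75.25)"
```

```text
time_s: 1.65
tcp_pos: [544.0, -274.4, 49.8]
orientation: [-0.003, 0.794, 0.607, -0.002]
contact_force: [-1.6, 0.2, -0.1]
opening: 74.2
gripper_force: 0.0
time_s: 2.07
tcp_pos: [548.5, -273.8, 54.9]
orientation: [0.001, 0.794, 0.608, 0.0]
contact_force: [0.3, 0.3, 0.7]
opening: 40.7
gripper_force: 0.0
t 2.07 tcp [ 548.5 -273.8   54.9] yaw 74.95 tilt [ 0.0018 -0.0011] F [0.3 0.3 0.7] open 40.7 gf 0.0
travel [ 0.25 -0.07  0.19] spin -0.3
```

```bash
python3 -m creep '{"travel":[[0,0,0],[0,0,0],[0,0,0],[0,0,0],[0,0,0]],"spin":[0,0,0,0,0],"grip":[0,0,0,0,0]}'
python3 -m creep '{"travel":[[0,0,-1],[0,0,-2],[0,0,-3.5],[0,0,-5],[0,0,-7]],"spin":[0,0,0,0,0],"grip":[0,0,0,0,0]}'
python3 -c "from h import *; plan(475,0,150,75.25)"
```

```text
time_s: 2.48
tcp_pos: [548.1, -273.3, 53.8]
orientation: [0.0, 0.794, 0.608, 0.0]
contact_force: [-0.2, -0.2, 2.2]
opening: 22.0
gripper_force: 30.0
time_s: 2.9
tcp_pos: [547.3, -273.0, 124.2]
orientation: [-0.001, 0.794, 0.609, -0.0]
contact_force: [-0.6, -0.8, -1.0]
opening: 21.6
gripper_force: 30.0
t 2.9 tcp [ 547.3 -273.   124.2] yaw 74.97 tilt [-0.0014  0.0006] F [-0.6 -0.8 -1. ] open 21.6 gf 30.0
travel [ 24.49 -14.07  -2.55] spin -0.3
```

```bash
python3 -m creep '{"travel":[[3,-1.8,-1],[6.4,-3.7,-1.8],[9.8,-5.6,-2.5],[13,-7.5,-2.5],[16,-9.2,-2.5]],"spin":[0,0,0,0,0],"grip":[0,0,0,0,0]}'
python3 -m creep '{"travel":[[3,-1.7,0],[5.5,-3.2,0],[7.5,-4.3,0],[8.5,-4.9,0],[8.5,-4.9,0]],"spin":[0,0,0,0,0],"grip":[0,0,0,0,0]}'
python3 - <<'E'
from h import *
d=grab('wrist','w2.png'); plan(475,0,150,75.25)
E
```

```text
time_s: 3.32
tcp_pos: [500.2, -92.9, 150.1]
orientation: [0.001, 0.793, 0.609, 0.001]
contact_force: [0.6, 0.6, -1.1]
opening: 21.9
gripper_force: 30.0
time_s: 3.73
tcp_pos: [475.0, 2.4, 149.4]
orientation: [0.0, 0.792, 0.61, 0.0]
contact_force: [-0.1, -0.5, -1.1]
opening: 22.1
gripper_force: 30.0
t 3.78 tcp [4.756e+02 3.000e-01 1.492e+02] yaw 75.08 tilt [ 0.001  -0.0005] F [ 0.6  0.5 -0.7] open 22.4 gf 30.0
travel [-0.04 -0.05 -0.08] spin -0.2
```

View pics/w2.png

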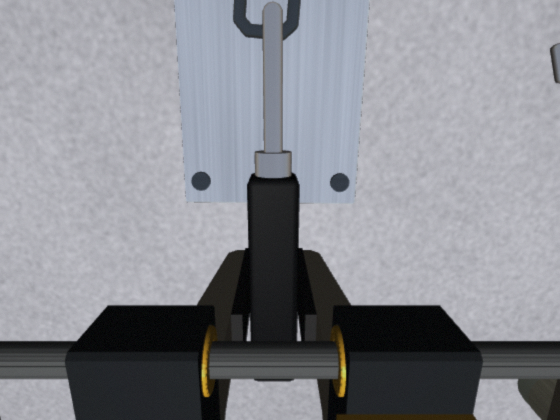

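The wrist view shows the prong's shank ahead (273,10) over the eye, far bar at about (266,32) and sides at (241,10) and (295,10). Only part of the clip is in view, so I'll back off to see all of it.

```bash
python3 -m creep '{"travel":[[-3,1,0],[-6,2.5,0],[-8.5,4,0],[-9,4,0],[-9,4,0]],"spin":[0,0,0,0,0],"grip":[0,0,0,0,0]}'
python3 - <<'E'
from h import *
d=grab('wrist'); im=d['img']
c=im[0:150,130:330]; cv2.imwrite('pics/w3.png',cv2.resize(c,None,fx=4,fy=4,interpolation=cv2.INTER_CUBIC))
plan(475,0,150,75.25)
E
```

```text
time_s: 4.2
tcp_pos: [490.5, -102.0, 148.4]
orientation: [0.0, 0.796, 0.605, -0.001]
contact_force: [-1.1, -0.1, -1.1]
opening: 21.7
gripper_force: 30.0
t 4.25 tcp [490.4 -99.7 148.4] yaw 74.7 tilt [-0.0006 -0.0003] F [ 0.9  0.5 -1.6] open 21.6 gf 30.0
travel [ 9.21 -4.12 -0.16] spin -0.5
```

View pics/w3.png

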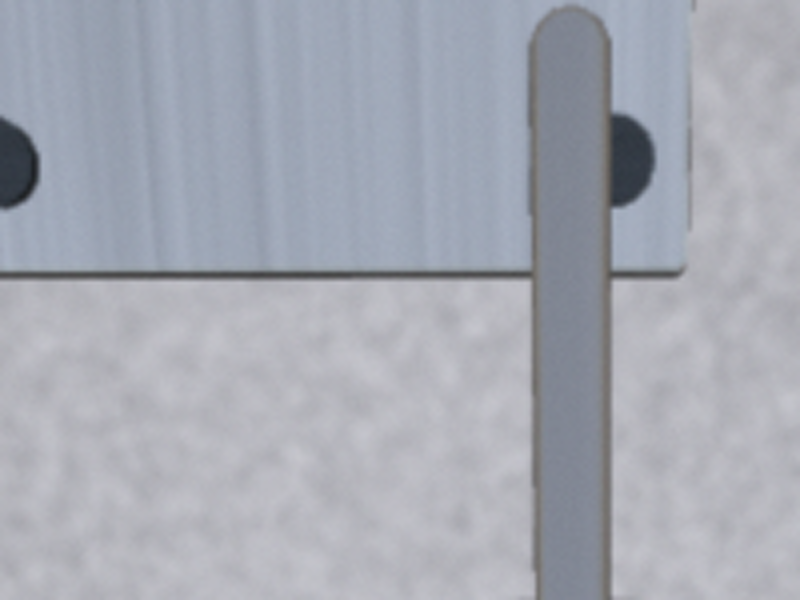

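I went the wrong way: backing off took the clip out of the top of the picture. I'll go forward and higher instead, still offset sideways.

```bash
python3 -m creep '{"travel":[[3,0,-2],[6,0,-4.5],[9,0,-7],[12,0,-9],[12,0,-9]],"spin":[0,0,0,0,0],"grip":[0,0,0,0,0]}'
python3 - <<'E'
from h import *
d=grab('wrist'); im=d['img']; grab('top')
c=im[0:200,120:386]; cv2.imwrite('pics/w4.png',cv2.resize(c,None,fx=3,fy=3,interpolation=cv2.INTER_CUBIC))
plan(475,0,150,75.25)
E
```

```text
time_s: 4.67
tcp_pos: [524.8, 26.8, 243.3]
orientation: [0.001, 0.791, 0.612, 0.005]
contact_force: [-0.0, 0.8, -1.7]
opening: 22.0
gripper_force: 30.0
t 4.77 tcp [521.9  20.6 239.3] yaw 75.2 tilt [0.0015 0.0001] F [-0.4 -0.5 -1.7] open 21.7 gf 30.0
travel [-3.19 -4.02  8.92] spin -0.1
```

View pics/w4.png

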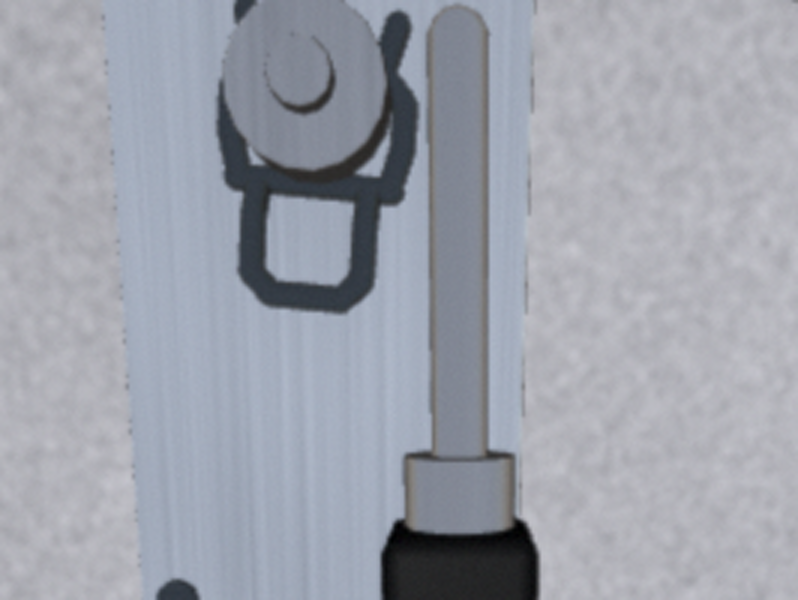

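The crop shows the spindle head at (300,80), the clip turned about 6° clockwise, and the eye opening at x 268–353, y 197–286. The eye's far bar has its outer edge near (307,308), and the prong end is at (458,5).

Run:
```python
from h import *
d=load('wrist'); s=read_state(); 
W=lambda cx,cy,h: ray(d,120+cx/3,cy/3,h)[:2]
P={'L':W(240,240,62),'R':W(376,243,62),'barO':W(307,308,62),'barI':W(310,286,62),'barl':W(268,303,62),'barr':W(346,311,62),'backl':W(230,178,54),'backr':W(395,200,54),'stub':W(297,66,98.5)}
for k,v in P.items(): print(k,v.round(1))
print('eye w',np.linalg.norm(P['R']-P['L']))
for a,b in(('barl','barr'),('backl','backr'),('L','R')):
    v=P[b]-P[a]; print(a,b,'clip +y dir',np.degrees(np.arctan2(v[1],v[0]))+90)
tip=W(458,5,s['tcp_pos'][2]+11); sh=W(459,440,s['tcp_pos'][2]+11)
v=tip-sh; print('prong end',tip,'dir',np.degrees(np.arctan2(v[1],v[0])),'tcp',s['tcp_pos'], 'dist',np.linalg.norm(tip-s['tcp_pos'][:2]))
a=load('top'); C=cloud(a); S=np.array([521,179.]); r=np.hypot(C[...,0]-S[0],C[...,1]-S[1])
m=(C[...,2]>82)&(C[...,2]<94)&(r<30); print('top head',cv2.minEnclosingCircle(C[m][:,:2].astype(np.float32)))
C=cloud(d);m=(C[...,2]>80)&(C[...,2]<92)&(np.hypot(C[...,0]-S[0],C[...,1]-S[1])<32); print('wrist head',cv2.minEnclosingCircle(C[m][:,:2].astype(np.float32)))
```

```text
L [487.9 146.8]
R [527.8 135.6]
barO [501.9 122.7]
barI [504.7 128.7]
barl [490.7 127.1]
barr [513.4 118.8]
backl [489.1 165.8]
backr [536.6 147. ]
stub [521.1 178.9]
eye w 41.51660252702279
barl barr clip +y dir 69.89845725869952
backl backr clip +y dir 68.46246948673628
L R clip +y dir 74.34765109381543
prong end [554.13332637 141.01788442] dir 75.6187762204223 tcp [521.90765376  20.56442261 239.31833331] dist 124.68973669684442
top head ((521.21435546875, 179.97608947753906), 22.82419204711914)
wrist head ((520.9913330078125, 178.5784912109375), 23.06742286682129)
```

The spindle is at (521,179), as expected from the plate. The clip's +y is at 69.2°, so the eye is at (507,142). The prong sits 112 mm ahead of the TCP. The target TCP is (467.4, 37.8) at yaw 69.2°.

```bash
python3 -c "from h import *; plan(467.4,37.8,145,69.2)"
```

```text
t 4.77 tcp [521.9  20.6 239.3] yaw 75.2 tilt [0.0015 0.0001] F [-0.4 -0.5 -1.7] open 21.7 gf 30.0
travel [ 0.27 -5.72  9.42] spin 6.0
```

```bash
python3 -m creep '{"travel":[[0.1,-2.5,1],[0.3,-5,3.5],[0.3,-5.7,6.5],[0.3,-5.7,9],[0.3,-5.7,9.4]],"spin":[2,4,6,6,6],"grip":[0,0,0,0,0]}'
python3 -m creep '{"travel":[[0,0,0],[0,0,0]],"spin":[0,0],"grip":[0,0]}'
python3 -c "from h import *; plan(467.4,37.8,96,69.2)"
```

```text
time_s: 5.18
tcp_pos: [463.1, 34.8, 140.4]
orientation: [-0.002, 0.824, 0.566, -0.004]
contact_force: [-1.1, -1.2, -1.5]
opening: 21.8
gripper_force: 30.0
time_s: 5.35
tcp_pos: [468.0, 35.8, 144.9]
orientation: [-0.0, 0.825, 0.566, 0.0]
contact_force: [0.8, 0.9, -0.9]
opening: 21.7
gripper_force: 30.0
t 5.35 tcp [468.   35.8 144.9] yaw 68.92 tilt [-0.      0.0001] F [ 0.8  0.9 -0.9] open 21.7 gf 30.0
travel [ 0.17 -0.12  4.89] spin -0.3
```

Lower to tip just above the eye (about z 69) and check with a picture.

```bash
python3 -m creep '{"travel":[[0.1,0,1.5],[0.2,-0.1,3],[0.2,-0.1,4.5],[0.2,-0.1,4.9],[0.2,-0.1,4.9]],"spin":[0,0,0,0,0],"grip":[0,0,0,0,0]}'
python3 - <<'E'
from h import *
d=grab('scene'); c=d['img'][225:300,285:385]; A=cv2.resize(c,None,fx=4,fy=5.33,interpolation=cv2.INTER_CUBIC)
w=grab('wrist')['img'][0:100,200:350]; B=cv2.resize(w,(400,400),interpolation=cv2.INTER_CUBIC)
cv2.imwrite('pics/s2.png',np.hstack([A[:400],B])); plan(467.4,37.8,81,69.2)
E
```

```text
time_s: 5.77
tcp_pos: [467.6, 38.2, 95.8]
orientation: [-0.0, 0.824, 0.566, -0.0]
contact_force: [0.1, -0.4, -1.3]
opening: 21.9
gripper_force: 30.0
t 5.87 tcp [468.3  38.4  96.7] yaw 68.95 tilt [0.0019 0.0001] F [-0.6  0.4 -0.9] open 21.8 gf 30.0
travel [-0.09 -0.07  1.57] spin -0.3
```

View pics/s2.png

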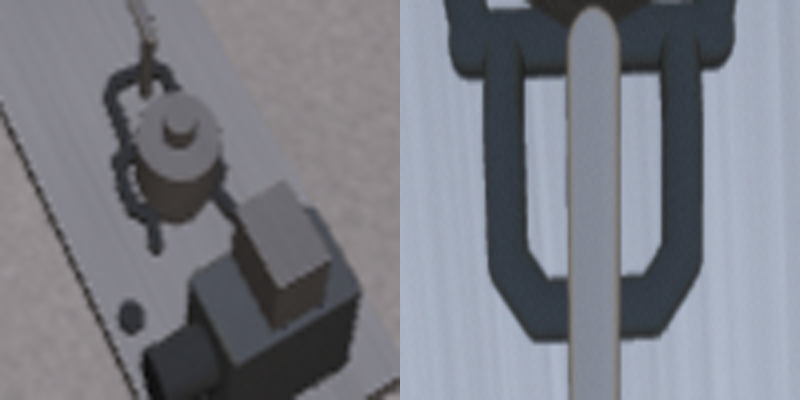

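The wrist crop shows the shank (593) centred between the eye's sides (505 and 682) and parallel to them. In the scene crop the prong's tip is near (147,92). I'll check that position numerically.

Run:
```python
from h import *
d=load('scene'); print('tip',ray(d,285+147/4,225+92/5.33,69), 'want',[507.2,142.5])
w=load('wrist'); p=ray(w,200+593*.375,8*.25,96+11)
u=np.array([np.cos(np.radians(69.2)),np.sin(np.radians(69.2))]); print('prong axis by wrist',p[:2]-4*u)
```

```text
tip [510.31393975 147.79172428  69.        ] want [507.2, 142.5]
prong axis by wrist [561.95717892 123.00550665]
```

Run:
```python
from h import *
w=load('wrist');u=np.array([np.cos(np.radians(69.2)),np.sin(np.radians(69.2))])
for h in (107,109,111): print(ray(w,200+193*.375,2,h)[:2]-4*u)
for k,(x,y,h) in {'barO':(193,340,62),'barI':(193,278,62),'back':(193,74,54)}.items(): print(k,ray(w,200+x*.375,y*.25,h)[:2], (ray(w,200+x*.375,y*.25,h)[:2]-[521,179])@u)
```

```text
[508.56511905 143.58280235]
[508.37159763 143.0690293 ]
[508.17807622 142.55525624]
barO [500.38405654 122.75754962] -59.897751776459785
barI [503.11655631 129.83063745] -52.31531797223709
back [512.35913374 153.80645835] -26.62000138001771
```

Prong is centred (37 of 39 mm, bars measured where expected). Lower it into the eye.

```bash
python3 -m creep '{"travel":[[-0.1,0,0.5],[-0.1,0,1],[-0.1,0,1.5],[-0.1,0,1.5]],"spin":[0,0,0,0],"grip":[0,0,0,0]}'
python3 -m creep '{"travel":[[-0.2,0,0],[-0.4,0,0],[-0.6,0,0],[-0.8,0,0],[-0.8,0,0]],"spin":[0,0,0,0,0],"grip":[0,0,0,0,0]}'
python3 -c "from h import *; plan(467.4,37.8,81,69.2)"
```

```text
time_s: 6.2
tcp_pos: [466.3, 37.3, 79.8]
orientation: [-0.0, 0.824, 0.566, -0.001]
contact_force: [-0.8, 0.6, -1.1]
opening: 21.8
gripper_force: 30.0
time_s: 6.62
tcp_pos: [464.5, 30.5, 80.8]
orientation: [0.0, 0.824, 0.566, 0.001]
contact_force: [1.5, 1.3, -2.7]
opening: 21.7
gripper_force: 30.0
t 6.62 tcp [464.5  30.5  80.8] yaw 68.96 tilt [0.0014 0.0009] F [ 1.5  1.3 -2.7] open 21.7 gf 30.0
travel [ 0.79  0.01 -0.02] spin -0.2
```

Start pulling gently.

```bash
python3 -m creep '{"travel":[[-0.15,0,0],[-0.3,0,0],[-0.45,0,0],[-0.6,0,0],[-0.6,0,0]],"spin":[0,0,0,0,0],"grip":[0,0,0,0,0]}'
python3 -m creep '{"travel":[[-0.15,0,0],[-0.3,0,0],[-0.45,0,0],[-0.6,0,0],[-0.6,0,0]],"spin":[0,0,0,0,0],"grip":[0,0,0,0,0]}'
python3 - <<'E'
from h import *
d=grab('scene'); c=d['img'][200:275,270:370]; A=cv2.resize(c,(533,400),interpolation=cv2.INTER_CUBIC)
cv2.imwrite('pics/s3.png',A); plan(467.4,37.8,81,69.2)
E
```

```text
time_s: 7.03
tcp_pos: [463.6, 27.1, 81.2]
orientation: [-0.0, 0.824, 0.567, 0.003]
contact_force: [2.2, 7.1, -2.0]
opening: 21.9
gripper_force: 30.0
time_s: 7.45
tcp_pos: [462.0, 22.4, 81.4]
orientation: [-0.0, 0.824, 0.567, 0.004]
contact_force: [3.1, 8.5, -3.1]
opening: 21.8
gripper_force: 30.0
t 7.5 tcp [461.8  22.   81.3] yaw 69.09 tilt [0.0049 0.004 ] F [ 3.   8.8 -2.2] open 21.7 gf 30.0
travel [ 1.67 -0.04  0.04] spin -0.1
```

View pics/s3.png

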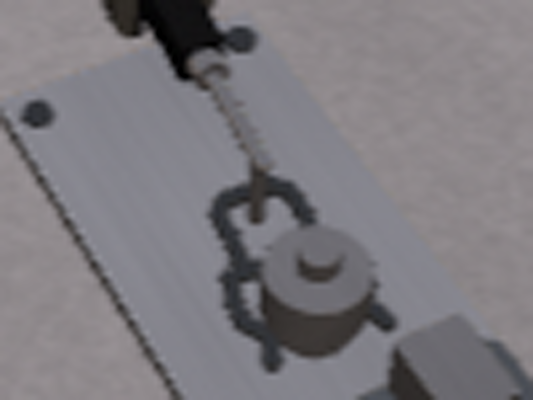

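The prong (258,190) is hooked in the eye and pulling at about 9 N. The pick isn't visibly tilted, so I'll carry on.

```bash
python3 -m creep '{"travel":[[-0.15,0,0],[-0.3,0,0],[-0.45,0,0],[-0.6,0,0],[-0.6,0,0]],"spin":[0,0,0,0,0],"grip":[0,0,0,0,0]}'
python3 -m creep '{"travel":[[-0.2,0,0],[-0.4,0,0],[-0.6,0,0],[-0.8,0,0],[-0.8,0,0]],"spin":[0,0,0,0,0],"grip":[0,0,0,0,0]}'
```

```text
time_s: 7.92
tcp_pos: [457.7, 13.5, 80.7]
orientation: [0.0, 0.824, 0.566, 0.0]
contact_force: [-0.7, 0.4, -1.9]
opening: 21.7
gripper_force: 30.0
time_s: 8.33
tcp_pos: [454.4, 4.9, 80.5]
orientation: [0.0, 0.825, 0.566, -0.0]
contact_force: [0.5, 0.7, -1.3]
opening: 21.9
gripper_force: 30.0
```

Force dropped: it snapped over. Check numerically that the clip follows.

```bash
cat > clip.py <<'E'
from h import *
def clip():
    d=grab('scene'); P=cloud(d); t=np.radians(69.2); u=np.array([np.cos(t),np.sin(t)]); v=np.array([u[1],-u[0]])
    q=P[...,:2]-[521,179]; Y=q@u; X=q@v; g=d['img'].max(2)
    m=(g<75)&(P[...,2]>51)&(P[...,2]<72)&(Y<40)&(Y>-190)&(abs(X)<40)
    for y in range(-180,40,8):
        k=m&(abs(Y-y-4)<4)
        if k.sum()>2: print('y',y,'n',k.sum(),'x',X[k].min().round(),X[k].max().round(),'z',P[k][:,2].min().round(),P[k][:,2].max().round())
clip()
E
python3 clip.py
```

```text
y -164 n 3 x -39.0 -34.0 z 51.0 53.0
y -156 n 6 x -38.0 -30.0 z 51.0 55.0
y -84 n 26 x -14.0 17.0 z 55.0 64.0
y -76 n 33 x -16.0 22.0 z 53.0 72.0
y -68 n 14 x -18.0 22.0 z 58.0 65.0
y -60 n 14 x -18.0 22.0 z 56.0 64.0
y -52 n 55 x -21.0 28.0 z 52.0 63.0
y -44 n 32 x -25.0 30.0 z 51.0 57.0
y -36 n 10 x 25.0 30.0 z 52.0 58.0
y -28 n 7 x 26.0 30.0 z 54.0 59.0
y -20 n 15 x 17.0 28.0 z 51.0 60.0
y -12 n 6 x 19.0 24.0 z 56.0 58.0
y -4 n 13 x 20.0 25.0 z 53.0 71.0
y 4 n 8 x 20.0 24.0 z 58.0 70.0
y 12 n 14 x 12.0 21.0 z 52.0 70.0
y 20 n 42 x -13.0 15.0 z 52.0 72.0
```

The clip has moved about 24 mm. Pull about 40 mm more.

```bash
python3 -m creep '{"travel":[[-0.4,0,0],[-0.8,0,0],[-1.2,0,0],[-1.6,0,0],[-2,0,0]],"spin":[0,0,0,0,0],"grip":[0,0,0,0,0]}'
python3 -m creep '{"travel":[[-0.4,0,0],[-0.8,0,0],[-1.2,0,0],[-1.6,0,0],[-2,0,0]],"spin":[0,0,0,0,0],"grip":[0,0,0,0,0]}'
python3 -m creep '{"travel":[[-0.2,0,0],[-0.2,0,0],[-0.2,0,0]],"spin":[0,0,0],"grip":[0,0,0]}'
python3 clip.py
```

```text
time_s: 8.8
tcp_pos: [447.2, -13.5, 80.5]
orientation: [-0.0, 0.824, 0.566, -0.0]
contact_force: [-0.1, 0.0, -1.9]
opening: 21.8
gripper_force: 30.0
time_s: 9.22
tcp_pos: [440.2, -32.0, 80.6]
orientation: [-0.0, 0.824, 0.566, -0.0]
contact_force: [1.0, 1.1, -0.9]
opening: 21.4
gripper_force: 30.0
time_s: 9.47
tcp_pos: [439.5, -33.7, 80.6]
orientation: [0.0, 0.824, 0.566, -0.0]
contact_force: [-0.4, -0.4, -0.8]
opening: 21.8
gripper_force: 30.0
y -156 n 3 x -38.0 -30.0 z 52.0 52.0
y -124 n 28 x -14.0 19.0 z 57.0 67.0
y -116 n 26 x -16.0 22.0 z 52.0 70.0
y -108 n 15 x -18.0 21.0 z 59.0 65.0
y -100 n 22 x -17.0 21.0 z 55.0 65.0
y -92 n 57 x -25.0 28.0 z 52.0 59.0
y -84 n 20 x -25.0 28.0 z 52.0 58.0
y -76 n 16 x -26.0 29.0 z 52.0 59.0
y -68 n 17 x -26.0 30.0 z 53.0 57.0
y -60 n 18 x -20.0 28.0 z 51.0 56.0
y -52 n 19 x -20.0 24.0 z 52.0 59.0
y -44 n 10 x -22.0 26.0 z 52.0 58.0
y -4 n 3 x 22.0 22.0 z 64.0 69.0
y 4 n 8 x 17.0 23.0 z 52.0 69.0
y 12 n 17 x 9.0 21.0 z 51.0 71.0
y 20 n 38 x -12.0 16.0 z 52.0 72.0
```

The clip lies from y −124 to about −38 relative to the spindle, which is clear of it. Now unload the prong and lift it out.

```bash
python3 -m creep '{"travel":[[0.3,0,0],[0.6,0,0],[0.8,0,0],[0.8,0,0]],"spin":[0,0,0,0],"grip":[0,0,0,0]}'
python3 -m creep '{"travel":[[0,0,-0.5],[0,0,-1],[0,0,-2],[0,0,-3.5],[0,0,-6]],"spin":[0,0,0,0,0],"grip":[0,0,0,0,0]}'
python3 clip.py; python3 -c "from h import *; plan(548.2,-273.3,140,75)"
```

```text
time_s: 9.85
tcp_pos: [442.8, -25.2, 80.6]
orientation: [-0.0, 0.824, 0.567, 0.0]
contact_force: [-0.6, 0.4, -1.6]
opening: 21.9
gripper_force: 30.0
time_s: 10.27
tcp_pos: [441.1, -25.9, 140.6]
orientation: [-0.001, 0.824, 0.566, -0.001]
contact_force: [-0.1, -0.0, -1.3]
opening: 21.9
gripper_force: 30.0
y -156 n 3 x -36.0 -32.0 z 52.0 52.0
y -124 n 38 x -15.0 19.0 z 59.0 66.0
y -116 n 15 x -16.0 21.0 z 59.0 65.0
y -108 n 12 x -18.0 21.0 z 59.0 65.0
y -100 n 22 x -17.0 22.0 z 55.0 65.0
y -92 n 62 x -25.0 27.0 z 51.0 61.0
y -84 n 21 x -25.0 30.0 z 51.0 58.0
y -76 n 16 x -27.0 30.0 z 52.0 57.0
y -68 n 14 x -26.0 30.0 z 51.0 58.0
y -60 n 25 x -22.0 28.0 z 52.0 58.0
y -52 n 15 x -21.0 24.0 z 51.0 58.0
y -44 n 12 x -22.0 25.0 z 53.0 57.0
y -4 n 4 x 22.0 22.0 z 63.0 71.0
y 4 n 8 x 20.0 23.0 z 62.0 72.0
y 12 n 15 x -13.0 21.0 z 52.0 70.0
y 20 n 40 x -9.0 17.0 z 54.0 72.0
t 10.32 tcp [444.7 -25.8 145.6] yaw 68.98 tilt [ 0.0055 -0.0006] F [2.1 0.2 2.2] open 21.9 gf 30.0
travel [-19.39  18.54   0.63] spin -6.0
```

```bash
python3 -m creep '{"travel":[[-2.7,2.6,0],[-5.4,5.2,0],[-8.1,7.8,0],[-10.8,10.4,0],[-13,12.5,0]],"spin":[-2,-4,-6,-6,-6],"grip":[0,0,0,0,0]}'
python3 - <<'E'
from h import *
a=load('top'); P=cloud(a)
m=(P[...,2]>3)&(P[...,2]<13)&(np.hypot(P[...,0]-548,P[...,1]+271)<110)
m=cv2.morphologyEx(m.astype(np.uint8),cv2.MORPH_OPEN,np.ones((3,3)))>0
print('foot',m.sum(),cv2.minAreaRect(P[m][:,:2].astype(np.float32)))
k=(P[...,2]>40)&(P[...,2]<80)&(np.hypot(P[...,0]-548,P[...,1]+271)<110); n,l=cv2.connectedComponents(k.astype(np.uint8))
for i in range(1,n):
    q=P[l==i]
    if len(q)>8: print('saddle',len(q),q.mean(0).round(1),q[:,2].max())
plan(548.2,-273.3,140,75)
E
```

```text
time_s: 10.73
tcp_pos: [513.4, -195.5, 141.7]
orientation: [0.001, 0.794, 0.608, 0.0]
contact_force: [0.2, 0.4, -0.9]
opening: 21.8
gripper_force: 30.0
foot 1561 ((553.5407104492188, -255.33328247070312), (150.07203674316406, 61.705650329589844), 75.7457275390625)
saddle 134 [ 568.3 -190.6   61.8] 76.94862454680401
saddle 187 [ 539.2 -306.8   54.8] 69.6887812323946
t 10.73 tcp [ 513.4 -195.5  141.7] yaw 74.85 tilt [ 0.0017 -0.0013] F [ 0.2  0.4 -0.9] open 21.8 gf 30.0
travel [-6.6   5.39  0.19] spin -0.1
```

The foot is at (553.5,−255.3) and turned 75.7°. That puts rest_place at about (549,−272), so the starting pose was right. Move over it and check how the pick sits in the gripper.

```bash
python3 -m creep '{"travel":[[-2.5,2,0],[-5,4,0],[-6.3,5.1,0],[-6.5,5.3,0],[-6.5,5.3,0]],"spin":[0,0,0,0,0],"grip":[0,0,0,0,0]}'
python3 -m creep '{"travel":[[0,0,0],[0,0,0]],"spin":[0,0],"grip":[0,0]}'
python3 - <<'E'
from h import *
d=grab('wrist','w5.png'); plan(548.7,-273,55,75.4); s=read_state()
P=cloud(d); t=np.radians(75.); u=np.array([np.cos(t),np.sin(t)]); v=np.array([-u[1],u[0]])
q=P[...,:2]-s['tcp_pos'][:2]; a=q@u; b=q@v; z=P[...,2]-s['tcp_pos'][2]
for y in (25,35,45,60,70,80,90,100,105,110,114):
    k=(abs(a-y)<2.5)&(abs(b)<16)&(z>-5)&(z<40)
    if k.sum()>3: print(y,k.sum(),'b',b[k].min().round(1),b[k].max().round(1),'ztop',np.percentile(z[k],90).round(1))
k=(abs(b)<12)&(z>-5)&(z<40); print('end',a[k].max())
E
```

```text
time_s: 11.15
tcp_pos: [546.8, -269.7, 140.9]
orientation: [0.0, 0.794, 0.608, 0.0]
contact_force: [-0.4, 0.7, -1.1]
opening: 21.9
gripper_force: 30.0
time_s: 11.32
tcp_pos: [546.6, -266.8, 140.9]
orientation: [-0.0, 0.793, 0.609, 0.0]
contact_force: [-0.1, 1.0, -1.3]
opening: 21.9
gripper_force: 30.0
t 11.37 tcp [ 546.6 -267.   140.9] yaw 75.08 tilt [-0.0001  0.0005] F [ 0.2  0.7 -1.3] open 21.6 gf 30.0
travel [-0.53  0.36  8.59] spin -0.3
25 555 b -10.8 11.0 ztop 20.9
35 579 b -10.6 10.8 ztop 21.0
45 628 b -10.8 11.1 ztop 20.9
60 419 b -7.6 7.9 ztop 17.3
70 228 b -3.7 3.9 ztop 13.7
80 259 b -3.6 4.3 ztop 13.5
90 271 b -3.5 4.2 ztop 13.7
100 276 b -3.4 4.2 ztop 13.8
105 284 b -3.4 4.1 ztop 13.8
110 304 b -3.4 4.5 ztop 13.7
114 258 b -3.3 4.5 ztop 13.7
end 116.89043090750882
```

View pics/w5.png

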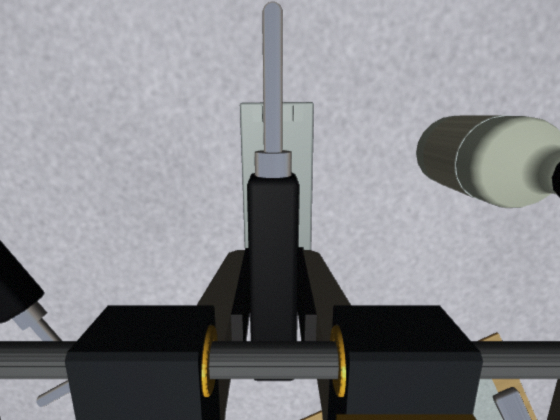

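The pick sits level and straight in the gripper (prong 113 mm ahead), slightly left of the slot centre (shank 272, foot middle 277). Shift it and lower.

```bash
python3 -m creep '{"travel":[[-0.3,0.2,0],[-0.6,0.36,0],[-0.6,0.36,2],[-0.6,0.36,4],[-0.6,0.36,5]],"spin":[-0.3,-0.3,-0.3,-0.3,-0.3],"grip":[0,0,0,0,0]}'
python3 -m creep '{"travel":[[0,0,1],[0,0,2],[0,0,3],[0,0,3.4],[0,0,3.4]],"spin":[0,0,0,0,0],"grip":[0,0,0,0,0]}'
python3 -m creep '{"travel":[[0,0,0.1],[0,0,0.2],[0,0,0.2]],"spin":[0,0,0],"grip":[0,0,0]}'
python3 -c "from h import *; plan(548.4,-274.2,53.8,75.4)"
```

```text
time_s: 11.78
tcp_pos: [547.6, -275.3, 88.7]
orientation: [-0.001, 0.792, 0.611, -0.001]
contact_force: [-0.7, -0.5, -1.3]
opening: 21.8
gripper_force: 30.0
time_s: 12.2
tcp_pos: [548.2, -275.2, 55.5]
orientation: [-0.001, 0.792, 0.611, -0.0]
contact_force: [0.2, 0.2, -1.0]
opening: 21.8
gripper_force: 30.0
time_s: 12.45
tcp_pos: [549.1, -275.6, 55.0]
orientation: [0.0, 0.792, 0.611, 0.0]
contact_force: [0.9, 0.4, -1.1]
opening: 21.9
gripper_force: 30.0
t 12.45 tcp [ 549.1 -275.6   55. ] yaw 75.26 tilt [ 0.0008 -0.0005] F [ 0.9  0.4 -1.1] open 21.9 gf 30.0
travel [ 0.12 -0.1   0.12] spin -0.1
```

```bash
python3 -m creep '{"travel":[[0.1,0,0],[0.1,0,0.1],[0.1,0,0.1],[0.1,0,0.1]],"spin":[0,0,0,0],"grip":[0,0,0,0]}'
python3 -m creep '{"travel":[[0,0,0],[0,0,0],[0,0,0],[0,0,0],[0,0,0]],"spin":[0,0,0,0,0],"grip":[0.3,0.5,0.6,0.6,0.6]}'
python3 -m creep '{"travel":[[0,0,0],[0,0,0],[0,0,-1],[0,0,-3],[0,0,-5]],"spin":[0,0,0,0,0],"grip":[0.6,0.6,0.6,0.6,0.6]}'
python3 -m creep '{"travel":[[0,0,-4],[0,0,-8],[0,0,-8],[0,0,-8]],"spin":[0,0,0,0],"grip":[0.6,0.6,0.6,0.6]}'
python3 - <<'E'
from h import *
d=grab('wrist'); P=cloud(d); g=d['img'].max(2)
m=(P[...,2]>68)&(P[...,2]<82)&(g<60)&(np.hypot(P[...,0]-548,P[...,1]+271)<70)
print(m.sum(),cv2.minAreaRect(P[m][:,:2].astype(np.float32)),np.percentile(P[m][:,2],[5,50,95]))
plan(548,-272,180,75)
E
python3 clip.py
```

```text
time_s: 12.78
tcp_pos: [549.3, -274.4, 53.9]
orientation: [0.0, 0.792, 0.611, 0.0]
contact_force: [0.2, 0.2, 0.1]
opening: 21.4
gripper_force: 30.0
time_s: 13.2
tcp_pos: [549.0, -274.5, 53.6]
orientation: [0.0, 0.792, 0.611, -0.0]
contact_force: [-0.2, -0.7, -1.0]
opening: 51.7
gripper_force: 0.0
time_s: 13.62
tcp_pos: [548.5, -274.2, 104.0]
orientation: [-0.001, 0.792, 0.611, -0.0]
contact_force: [-0.2, -0.4, 0.3]
opening: 55.2
gripper_force: 0.0
time_s: 13.95
tcp_pos: [550.7, -275.1, 187.2]
orientation: [0.003, 0.792, 0.611, 0.001]
contact_force: [-0.7, -0.1, 0.3]
opening: 55.0
gripper_force: 0.0
3063 ((549.8600463867188, -273.0013122558594), (97.85281372070312, 21.953927993774414), 75.46916198730469) [72.53433635 74.04762818 75.21928488]
t 14.0 tcp [ 549.2 -274.6  184.9] yaw 75.26 tilt [ 0.0017 -0.0013] F [ 0.2 -0.6 -0.1] open 54.7 gf 0.0
travel [ 0.23 -0.19  0.49] spin 0.3
y -164 n 4 x -40.0 -36.0 z 51.0 52.0
y -124 n 37 x -15.0 19.0 z 57.0 65.0
y -116 n 18 x -17.0 22.0 z 59.0 66.0
y -108 n 12 x -17.0 21.0 z 60.0 65.0
y -100 n 28 x -18.0 21.0 z 53.0 64.0
y -92 n 58 x -26.0 28.0 z 51.0 59.0
y -84 n 23 x -24.0 29.0 z 51.0 58.0
y -76 n 15 x -27.0 29.0 z 52.0 57.0
y -68 n 17 x -26.0 29.0 z 51.0 57.0
y -60 n 21 x -22.0 27.0 z 52.0 58.0
y -52 n 18 x -22.0 24.0 z 53.0 58.0
y -44 n 12 x -22.0 25.0 z 51.0 56.0
y -4 n 3 x 22.0 22.0 z 61.0 69.0
y 4 n 10 x 18.0 23.0 z 51.0 71.0
y 12 n 17 x 12.0 21.0 z 52.0 72.0
y 20 n 36 x -11.0 15.0 z 59.0 72.0
```

The pick lies level on its rest within about 2 mm of rest_place. The clip is flat and clear of the spindle, and the robot is free.

```bash
python3 -c "from workcell import bot; print(bot.sign_off())"
```

```text
the job is handed in; nothing more can be done
None
```

I pulled the clip off with the pick: it lies flat on the plate, about 15 mm clear of the spindle's head, and the pick is back on its rest and released; I handed the job in at about 14 s.

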